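# Insulating board and heat sink onto the hot plate's slab

### The arm

A 6-joint arm with a two-finger parallel gripper is mounted at the origin on the work surface. World frame = base frame: x ahead of the robot, y to its left, z up, the work surface at z = 0. Lengths are in m, angles in rad, forces in N, time in s.
With the tool pointing down it reaches from about 0.4 to 0.925 m from the base axis. Payload 12.5 kg.
Tool frame: the origin (TCP) lies at the very end of the fingers, on their centre line; the grasp point (between the pads) lies r.hold_point_z behind it (r.hold_point_z is the distance from the TCP to the grasp point, in m); x points along the fingers, y is the direction in which the jaws open and shut, and the axes are right-handed (so a half turn about x gives the same grasp; the last joint's range is limited). The gripper opens to 95 mm and grips with 3 to 60 N. Pads are 20 mm wide; open, the fingers measure 119 mm over their backs; the gripper's body (75 mm by 180 mm) begins 59 mm behind the grasp point.
Start: joints at [-1.315, 0.491, 1.559, -0, 1.092, -0.106], TCP at [0.221, -0.585, 0.215] pointing down, gripper open.
Joint ranges: [-3.1, 3.1], [-0.84, 2.19], [0.05, 2.79], [-1.13, 4.28], [0.06, 2.93], [-2.69, 2.69]. Speed limits (rad/s): [2.22, 2.22, 2.79, 3.14, 3.14, 3.14].

### API

Orientations are given as a unit quaternion [w, x, y, z].
In Python, from bench import r gives the robot as it stands.
- The arm moves only by the shell command python3 -m creep 'ROWS'. ROWS is JSON, a list of rows, each a list of 3 entries, a list of its own where there are three numbers: the finger opening in mm, from 0 to 95.1, then the shift along the tool's x, y, z in mm, then the turn about the tool's x in rad. A call has 1 to 8 rows; each row shifts and turns the commanded pose from where the row before left it, along the tool's axes as they then stand; what a row does not reach is not made up. A row lasts 1/8 s, in which the tool goes at most 62.5 mm and 10.7 degrees, less where a joint would pass 70% of its speed; a pose out of reach is approached as far as the arm can. A call is refused whole if a number of a shift passes 62.5 or a number of a turn 0.188, either way. A call with a gripper value outside its range is refused whole. The fingers move at their own pace and stop on an object; the grip force is fixed at half the most. Time passes only in rows, so rows that do not move let the fingers close. It gives the time, the measured TCP pose, the force and the opening at its end, in the units of the state.
- r.sense(): the state, without advancing time (a new reading comes with each control period).
- r.grab_frame(name): name is "scene" or "top" or "wrist"; returns (picture, depth): 480x640x3 uint8, red, green, blue; 480x640 float32, m along the optical axis (not along the pixel's ray), 0 where there is no reading.
- r.camera_params(name): a dict with "vfov" (degrees; the focal length in pixels is half the picture's height over the tangent of half this angle, whatever the lens; pixels are square), "cx", "cy" (the principal point, pixels), "rvec" (rotation vector, rad) and "tvec" (3), from world to camera coordinates, as OpenCV has them; the wrist camera has in their place "hand_eye" (4x4, takes a point from camera to tool coordinates, whose origin is the TCP and whose axes are the tool frame's). Camera axes: x right, y down, z forward; pixel columns grow to the right and rows downward; lengths in m; the calibration is good to about 2 mm. The wrist camera is an equidistant fisheye: a pixel r from the principal point sees the ray r / f radians off the axis. A picture is of the moment at which its call begins: read the wrist's pose just before it. camera_params takes no time and is no camera call.
- r.hand_in(): hands the job in, once; it reports no verdict.
The state is a dict: "time": time; "joints": joint angles; "dq": joint speeds; "tau": joint torques, N m; "tcp_pos": TCP position; "tool_rot": TCP orientation; "ft_force": force on the tool from outside, world axes, zero at the start; "moment": the same for the moment, N m; "grip_width": finger opening in m.
Only numpy, scipy, OpenCV 4.12 (cv2) and the standard library are available. Lean on these libraries where they do the work, as an engineer would, in place of code of your own. Each camera call takes 0.05 s, during which the arm holds its last target.

### The job

Build the heat-flow test stack on the cold hot plate: slide the brittle insulating board flat across from its timber block onto the aluminium slab, until the slab is completely covered with none of its top showing, then set the finned heat sink down gently in the middle of the board, fins up and square with the board's edges. Do not lift or tip the board, and leave the meter, the roll of tape and the jar where they are.

Things in the scene. Friction and masses are not known exactly. Their poses are not given: they have to be found in the camera images.
- hotplate: Laboratory hot plate, fixed, light grey; origin on the bench under the centre of its top; x points away from its sloping control panel (to the far side), y to its left. Body 190 mm wide in y; dark enamelled top 180 x 180 mm, upper face at 106 mm; on it the aluminium slab. Cold.
- slab_top (a point): Centre of the upper face of the aluminium heater slab, which is fixed in the middle of the hot plate's top: 120 mm in x, 140 mm in y, 16 mm thick, upper face 122 mm above the bench. Axes as the hot plate.
- slab_corner0 (a point): Corner of the slab's upper face at its +x, +y.
- slab_corner1 (a point): Corner of the slab's upper face at its +x, -y.
- slab_corner2 (a point): Corner of the slab's upper face at its -x, -y.
- slab_corner3 (a point): Corner of the slab's upper face at its -x, +y.
- block_board: Blue-grey painted timber block, fixed, on which the board waits, along the left (+y) or right (-y) side of the hot plate: 200 mm in x, 120 mm in y, top 123.5 mm above the bench (1.5 mm higher than the slab). Axes parallel to the hot plate's; centre 162 to 168 mm sideways of the slab's centre, leaving an open gap of 32 to 38 mm to the slab. Origin on the bench under its centre.
- block_sink: The same kind of block on the other side of the hot plate, carrying the heat sink. Origin on the bench under its centre, same size and axes.
- board: Insulating board, loose, pale beige: 140 mm in x, 160 mm in y, 8 mm thick, 0.27 kg; origin at the centre of its underside, z up. Lies on its block within 7 degrees of parallel, the 160 mm pointing to the slab, overhanging the block by about 20 mm on either side. Too wide to grip; slides when pushed at its edges with a few newtons. Centred, it overlaps the slab by 10 mm all round.
- heat_sink: Finned aluminium heat sink, loose: 110 mm in x (along its fins), 64 mm in y, 40 mm high, 0.35 kg; base 8 mm thick, 7 upright fins 3 mm thick, the outer two flush with the base's long sides. Origin at the centre of its underside, z up. Stands fins up on its block, turned up to 20 degrees; can be gripped from above across its 64 mm.
- meter: Hand-held grey thermometer, 70 x 150 x 28 mm, lying on the bench to the left. Origin under its centre. To be left alone.
- tape_roll: Roll of amber film tape, 90 mm across, 25 mm high, lying on the bench to the left, nearer the robot. Origin under its centre. To be left alone.
- paste_jar: White jar, 64 mm across, 70 mm high, on the bench to the right. Origin under its centre. To be left alone.
Things that resemble listed ones, but are neither listed nor needed, are in the scene too. What is shaped like the heat_sink but black or blue is not meant.

How it is judged:
On the way, in this order (a step that is already met when the one before it is completed fails the run):
1. the board lies flat on the slab and covers it completely (x of slab_corner0 in the frame of board between -0.0705 and 0.0705 m and y of slab_corner0 in the frame of board between -0.0805 and 0.0805 m and x of slab_corner1 in the frame of board between -0.0705 and 0.0705 m and y of slab_corner1 in the frame of board between -0.0805 and 0.0805 m and x of slab_corner2 in the frame of board between -0.0705 and 0.0705 m and y of slab_corner2 in the frame of board between -0.0805 and 0.0805 m and x of slab_corner3 in the frame of board between -0.0705 and 0.0705 m and y of slab_corner3 in the frame of board between -0.0805 and 0.0805 m and angle between board's own z axis and vertical below 0.03 rad and z of board in the frame of slab_top between -0.003 and 0.003 m), for 0.2 s.
2. the heat sink stands on the board (all of step 1 and horizontal distance between heat_sink and board below 0.018 m and (angle between the x axis of heat_sink and the x axis of board, either way round below 0.14 rad or angle between the x axis of heat_sink and the y axis of board, either way round below 0.14 rad) and angle between heat_sink's own z axis and vertical below 0.05 rad and z of heat_sink in the frame of board between 0.005 and 0.011 m and contact force between heat_sink and board above 1 N), for 0.2 s.
At the end, for the whole second after the job is handed in: The board lies flat on the slab with all four slab corners under it (10 mm to spare all round when centred); the heat sink stands fins up on the board, centre within 18 mm of the board's centre, sides within 8 degrees of square with its edges; both at rest (all of step 1 and horizontal distance between heat_sink and board below 0.018 m and (angle between the x axis of heat_sink and the x axis of board, either way round below 0.14 rad or angle between the x axis of heat_sink and the y axis of board, either way round below 0.14 rad) and angle between heat_sink's own z axis and vertical below 0.05 rad and z of heat_sink in the frame of board between 0.005 and 0.011 m and linear speed of each of board, heat_sink below 0.02 m/s); the robot touches nothing.
It fails at once if the board lifted more than 15 mm above its block, or tipped more than 11 degrees (height (world z) of board above 0.1385 m or angle between board's own z axis and vertical above 0.2 rad).
It fails at once if the heat sink dropped onto the board (coming down on it at over 0.35 m/s) (horizontal distance between heat_sink and board below 0.1 m and z of heat_sink in the frame of board below 0.025 m and linear speed of heat_sink above 0.35 m/s).
It fails at once if the heat sink pressed hard on the brittle board (over 40 N) (contact force between heat_sink and board above 40 N).
It fails at once if the meter, the roll of tape or the jar knocked (moved more than 30 mm) (distance of any of meter, tape_roll, paste_jar from where it was at the start of the episode above 0.03 m).
It also fails if it takes over 56 s, if anything falls off the work surface, if the arm or the gripper's body presses on something with over 40 N, if the wrist force passes 120 N, or if a joint passes its speed limit or range.

## Working session

There is one attempt and no reset: what is moved stays moved. The work goes in short steps, Python scripts to look and compute and a shell command to move; the robot and the scene stay as the last step left them, time stands still between calls to the robot, and variables do not carry over. Pictures are saved under pics/ and viewed, and the job is handed in when it is done.

```bash
ls; mkdir -p pics
python3 - <<'E'
from bench import r
import cv2,numpy as np
print(r.sense()); print(r.hold_point_z)
for n in ("scene","top"):
    p,d=r.grab_frame(n); cv2.imwrite(f"pics/{n}0.png",p[:,:,::-1]); np.save(f"pics/{n}0.npy",d)
    print(n,r.camera_params(n))
print(r.camera_params("wrist"))
E
```

```text
pics
{'time': 0.0, 'joints': array([-1.31462909e+00,  4.91572365e-01,  1.55944330e+00, -2.76441322e-05,
        1.09170393e+00, -1.05572555e-01]), 'dq': array([-0.00052777,  0.00025775, -0.00196694,  0.00112991,  0.00147162,
        0.00084171]), 'tau': array([-1.96962242e-05, -6.12656593e+01, -2.58181179e+01,  6.91786339e-02,
        4.81701794e-02, -1.07643405e-04]), 'tcp_pos': array([ 0.22115796, -0.58430391,  0.21405591]), 'tool_rot': array([-0.12680592, -0.69553262, -0.12759922,  0.69560986]), 'ft_force': array([-0.15819866, -0.14602507,  0.27133515]), 'moment': array([-0.0342672 ,  0.02408696, -0.0115486 ]), 'grip_width': 0.09532985102939875}
0.0188
scene {'vfov': 46.53389897915394, 'cx': 317.6405311532482, 'cy': 236.3900389265871, 'rvec': array([ 1.75505968,  2.02655308, -0.61845832]), 'tvec': array([ 0.09155742, -0.39228861,  1.66432019])}
top {'vfov': 46.19386665408892, 'cx': 321.694261734198, 'cy': 236.34622555052823, 'rvec': array([ 2.13807447, -2.175549  ,  0.1290841 ]), 'tvec': array([0.00320793, 0.59337497, 1.24688734])}
{'vfov': 65.70646984690485, 'cx': 318.1180780255492, 'cy': 234.99982225289835, 'hand_eye': array([[ 2.56324087e-04, -2.78259747e-01,  9.60505829e-01,
        -1.70292943e-01],
       [ 9.99999946e-01, -1.25452670e-04, -3.03207427e-04,
         1.43955213e-03],
       [ 2.04868443e-04,  9.60505855e-01,  2.78259699e-01,
        -7.98396100e-02],
       [ 0.00000000e+00,  0.00000000e+00,  0.00000000e+00,
         1.00000000e+00]])}
```

View pics/scene0.png

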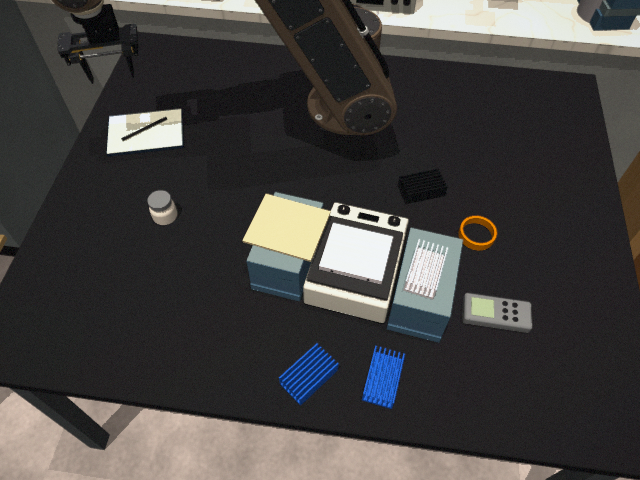

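View pics/top0.png

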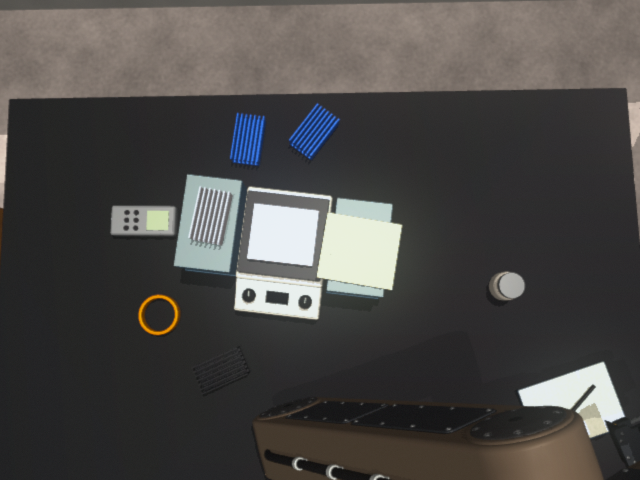

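The board is on the right block (top view about (360,250)). The slab is at (283,235), the silver heat sink on the left block at (211,217), and the jar at (508,286). Next I'll measure them.

```bash
cat > h.py <<'E'
from bench import r
import cv2,numpy as np
from scipy.spatial.transform import Rotation as R
def cam(n):
    c=r.camera_params(n); f=240/np.tan(np.radians(c["vfov"])/2)
    K=np.array([[f,0,c["cx"]],[0,f,c["cy"]],[0,0,1]]); M=cv2.Rodrigues(c["rvec"])[0]
    return K,M,c["tvec"]
def onplane(n,uv,z):
    K,M,t=cam(n); uv=np.atleast_2d(np.float64(uv))
    d=(np.linalg.inv(K)@np.c_[uv,np.ones(len(uv))].T).T@M; o=-M.T@t
    return o+d*((z-o[2])/d[:,2])[:,None]
def cloud(n,d):
    K,M,t=cam(n); v,u=np.mgrid[:480,:640]
    p=np.stack([(u-K[0,2])/K[0,0]*d,(v-K[1,2])/K[0,0]*d,d],-1)
    return (p-t)@M
def rect(n,mask,z):
    c,_=cv2.findContours(mask.astype(np.uint8),cv2.RETR_EXTERNAL,cv2.CHAIN_APPROX_NONE)
    c=max(c,key=cv2.contourArea)[:,0,:]
    P=onplane(n,c,z)[:,:2]
    q=cv2.minAreaRect((P*1000).astype(np.float32))
    return q,cv2.boxPoints(q),c
def pr(name,n,mask,z):
    q,b,c=rect(n,mask,z); (cx,cy),(w,h),a=q
    print(name,"c %.1f %.1f size %.1f %.1f ang %.1f"%(cx,cy,w,h,a)); print(b.round(1).tolist(), len(c))
    return q
E
python3 - <<'E'
from h import *
p=cv2.imread("pics/top0.png"); d=np.load("pics/top0.npy"); P=cloud("top",d); Z=P[...,2]
for (u,v) in [(283,235),(360,250),(211,217),(360,205),(185,200),(260,195),(450,200),(508,286)]: print((u,v),p[v,u],P[v,u].round(4))
hsv=cv2.cvtColor(p,cv2.COLOR_BGR2HSV)
u0,v0=np.meshgrid(range(640),range(480))
def flood(uv,lo,hi):
    m=np.zeros((482,642),np.uint8); q=p.copy(); cv2.floodFill(q,m,uv,(0,0,0),(lo,)*3,(hi,)*3,4|cv2.FLOODFILL_FIXED_RANGE|cv2.FLOODFILL_MASK_ONLY|(255<<8)); return m[1:-1,1:-1]>0
pr("slab",'top',flood((283,235),40,40),.122)
pr("board",'top',flood((360,250),30,30),.1315)
pr("blockS",'top',flood((185,200),40,40),.1235)
pr("blockB",'top',flood((360,205),40,40),.1235)
sil=(Z>.14)&(u0<245)&(u0>170)&(v0>170)&(v0<270)
pr("sink Z",'top',sil,.1635)
pr("board Z",'top',(Z>.1277)&(u0>300)&(u0<420)&(v0>190)&(v0<310),.1315)
E
python3 -c "
import cv2
p=cv2.imread('pics/top0.png')[160:330,100:420]
cv2.imwrite('pics/topz.png',cv2.resize(p,None,fx=2.5,fy=2.5,interpolation=cv2.INTER_CUBIC))"
```

```text
(283, 235) [245 240 234] [0.5872 0.0751 0.1212]
(360, 250) [221 241 234] [ 0.5516 -0.0876  0.1278]
(211, 217) [104 103 106] [0.6255 0.2247 0.1416]
(360, 205) [206 212 193] [ 0.6493 -0.0905  0.1202]
(185, 200) [181 184 164] [0.6662 0.2843 0.1237]
(260, 195) [95 93 95] [0.6777 0.1254 0.1063]
(450, 200) [48 47 48] [ 6.791e-01 -3.117e-01 -5.000e-04]
(508, 286) [169 172 174] [ 0.4721 -0.4121  0.0755]
slab c 589.3 75.9 size 138.6 118.7 ang 82.4
[[521.2999877929688, 15.100000381469727], [638.9000244140625, -0.6000000238418579], [657.4000244140625, 136.8000030517578], [539.7000122070312, 152.5]] 235
board c 551.5 -85.2 size 158.0 140.5 ang 79.4
[[467.8999938964844, -149.89999389648438], [606.0, -175.6999969482422], [635.0999755859375, -20.399999618530273], [496.8999938964844, 5.400000095367432]] 272
blockS c 616.7 235.5 size 118.1 197.6 ang 82.3
[[510.8999938964844, 190.1999969482422], [706.7999877929688, 163.89999389648438], [722.5, 280.8999938964844], [526.7000122070312, 307.20001220703125]] 287
blockB c 572.8 -2.2 size 335.3 198.6 ang 81.2
[[449.0, -152.6999969482422], [645.2999877929688, -183.10000610351562], [696.5999755859375, 148.1999969482422], [500.29998779296875, 178.60000610351562]] 527
sink Z c 626.3 223.2 size 68.7 111.4 ang 78.2
[[564.7000122070312, 201.0], [673.7999877929688, 178.1999969482422], [687.9000244140625, 245.39999389648438], [578.7999877929688, 268.29998779296875]] 205
board Z c 550.3 -84.6 size 161.5 141.5 ang 78.6
[[465.0, -149.8000030517578], [603.7000122070312, -177.6999969482422], [635.5999755859375, -19.399999618530273], [496.79998779296875, 8.5]] 283
```

View pics/topz.png

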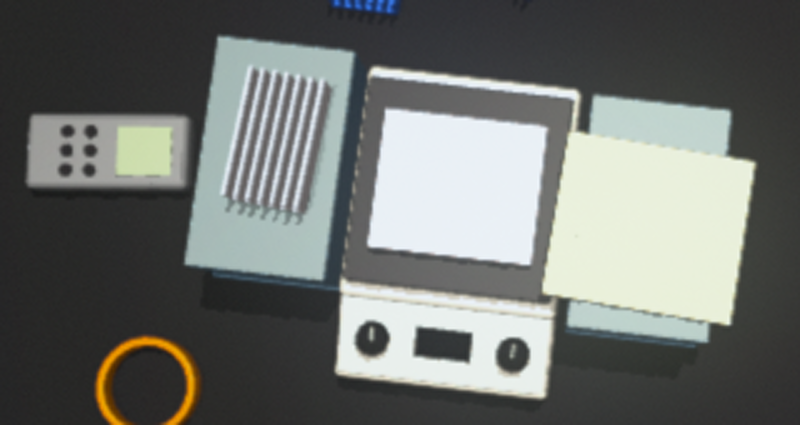

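Measured sizes agree with the given ones: slab about 140x120 and board about 160x140, once I allow about 1 px of shrink. The hot plate is yawed about -7.6°. Relative to the slab the board sits at about (-16,-165) mm and -3.3°. I'll write a planner that gives shifts in tool axes.

```bash
cat >> h.py <<'E'
O=np.array([589.5,76.]); YAW=np.radians(-7.6)
ux=np.array([np.cos(YAW),np.sin(YAW)]); uy=np.array([-ux[1],ux[0]])
def hp2w(x,y): return O+x*ux+y*uy
def w2hp(p): d=np.asarray(p)[:2]-O; return np.array([d@ux,d@uy])
def tool():
    s=r.sense(); q=s["tool_rot"]; return s,R.from_quat(np.r_[q[1:],q[0]]).as_matrix()
def togo(xw,yw,zw,yawY):
    """goal TCP mm world, yawY deg = direction of tool y (mod 180). prints turn, then shift in the tool axes after turn"""
    s,T=tool(); a=np.degrees(np.arctan2(T[1,1],T[0,1])); e=(yawY-a+90)%180-90
    turn=np.radians(-e)  # tool x is down
    T2=T@R.from_rotvec([turn,0,0]).as_matrix()
    d=np.array([xw,yw,zw])-s["tcp_pos"]*1000
    print("t %.2f tcp"%s["time"],(s["tcp_pos"]*1000).round(1),"hp",w2hp(s["tcp_pos"]*1000).round(1),"tooly yaw %.1f tilt %.2f"%(a,np.degrees(np.arccos(-T[2,0]))),"F",s["ft_force"].round(1),"grip %.1f"%(s["grip_width"]*1000),"j6 %.2f"%s["joints"][5])
    print("turn %.3f then shift"%turn,(T2.T@d).round(1),"   shift w/o turn",(T.T@d).round(1), "tool y now",T[:,1].round(2),"z",T[:,2].round(2))
E
python3 - <<'E'
from h import *
p=hp2w(-16,-275); print(p)
togo(p[0],p[1],215,-7.6)
togo(p[0],p[1],127,-7.6)
p=hp2w(0,-90); print(p)
E
```

```text
[ 537.27004404 -194.46817133]
t 0.10 tcp [ 221.2 -584.3  214.1] hp [-277.7 -703.2] tooly yaw -69.3 tilt 0.06 F [ 0.2 -0.2 -0.3] grip 95.0 j6 -0.11
turn -1.076 then shift [  -0.6  261.7 -428.2]    shift w/o turn [  -0.6 -252.7 -433.6] tool y now [ 0.35 -0.94 -0.  ] z [-0.94 -0.35 -0.  ]
t 0.10 tcp [ 221.2 -584.3  214.1] hp [-277.7 -703.2] tooly yaw -69.3 tilt 0.06 F [ 0.2 -0.2 -0.3] grip 95.0 j6 -0.11
turn -1.076 then shift [  87.4  261.8 -428.1]    shift w/o turn [  87.4 -252.6 -433.6] tool y now [ 0.35 -0.94 -0.  ] z [-0.94 -0.35 -0.  ]
[577.59692488 -13.20939862]
```

```bash
python3 -m creep '[[95,[0,0,0],-0.18],[95,[0,0,0],-0.18],[95,[0,0,0],-0.18],[95,[0,0,0],-0.18],[95,[0,0,0],-0.18],[95,[0,0,0],-0.176]]'; python3 -m creep '[[95,[0,26,-43],0],[95,[0,26,-43],0],[95,[0,26,-43],0],[95,[0,26,-43],0],[95,[0,26,-43],0],[95,[0,26,-43],0],[95,[0,26,-43],0],[95,[0,26,-43],0]]'
python3 - <<'E'
from h import *
p=hp2w(-16,-275)
togo(p[0],p[1],145,-7.6)
E
```

```text
time: 0.85
tcp_pos: [0.2212, -0.5844, 0.2143]
tool_rot: [0.467, 0.531, 0.467, -0.531]
ft_force: [0.3, 0.1, -0.9]
grip_width: 0.0947
time: 1.85
tcp_pos: [0.4738, -0.2697, 0.2145]
tool_rot: [-0.466, -0.532, -0.466, 0.532]
ft_force: [0.5, -1.2, -0.5]
grip_width: 0.0947
t 1.85 tcp [ 473.8 -269.7  214.5] hp [ -68.9 -358. ] tooly yaw -7.6 tilt 0.01 F [ 0.5 -1.2 -0.5] grip 94.7 j6 -0.51
turn -0.000 then shift [ 69.5  53.  -83. ]    shift w/o turn [ 69.5  52.9 -83. ] tool y now [ 0.99 -0.13 -0.  ] z [-0.13 -0.99 -0.  ]
```

```bash
python3 -m creep '[[95,[0,26.5,-41.5],0],[95,[0,26.5,-41.5],0],[95,[35,0,0],0],[95,[34,0,0],0],[95,[10,0,0],0],[95,[8,0,0],0],[95,[0,0,0],0]]'
python3 - <<'E'
from h import *
p=hp2w(-16,-275)
togo(p[0],p[1],126.5,-7.6)
for n in ("wrist","top"):
    im,d=r.grab_frame(n); cv2.imwrite(f"pics/{n}1.png",im[:,:,::-1])
E
```

```text
time: 2.72
tcp_pos: [0.5367, -0.1962, 0.128]
tool_rot: [0.466, 0.532, 0.465, -0.532]
ft_force: [0.1, -0.4, 0.3]
grip_width: 0.0945
t 2.73 tcp [ 536.7 -196.2  128. ] hp [ -16.3 -276.8] tooly yaw -7.6 tilt 0.02 F [ 0.1 -0.4  0.3] grip 94.5 j6 -0.33
turn -0.001 then shift [ 1.5  0.3 -1.8]    shift w/o turn [ 1.5  0.3 -1.8] tool y now [ 0.99 -0.13  0.  ] z [-0.13 -0.99  0.  ]
```

View pics/wrist1.png

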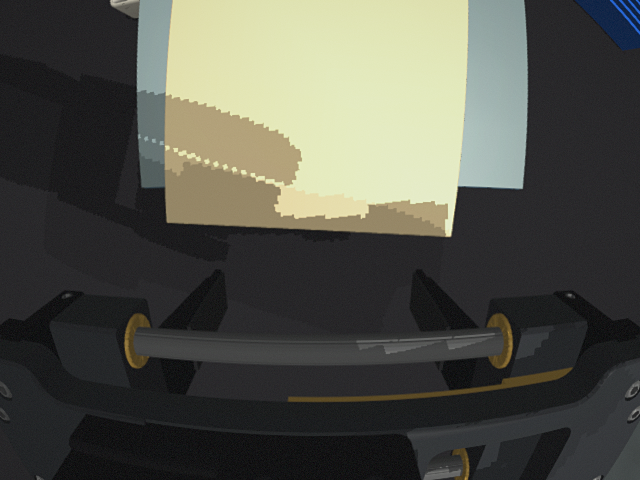

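View pics/top1.png

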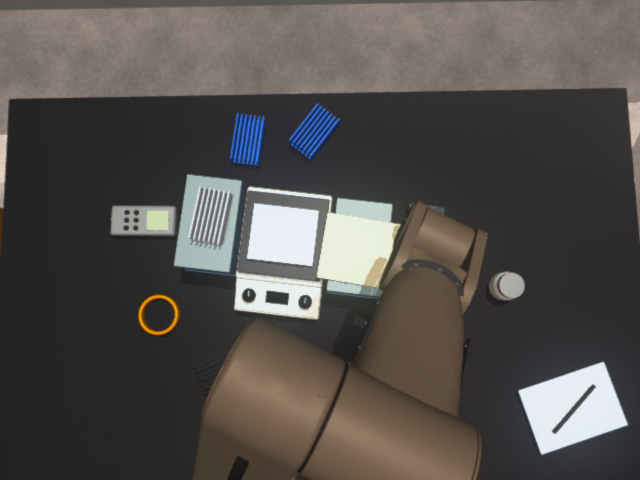

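The wrist picture shows the board's near edge running from about (166,222) to (451,236), with both fingertips just behind it at (218,272) and (418,272). I'll push to square it up first.

```bash
python3 -m creep '[[95,[1.5,0,-8],0],[95,[0,0,-8],0],[95,[0,0,-6],0],[95,[0,0,-6],0],[95,[0,0,-6],0],[95,[0,0,-6],0]]'
python3 - <<'E'
from h import *
p=hp2w(0,-90)
togo(p[0],p[1],126.5,-7.6)
for n in ("wrist",):
    im,d=r.grab_frame(n); cv2.imwrite(f"pics/{n}2.png",im[:,:,::-1])
E
```

```text
time: 3.58
tcp_pos: [0.5419, -0.156, 0.1262]
tool_rot: [-0.466, -0.532, -0.466, 0.532]
ft_force: [-0.4, -2.6, 1.7]
grip_width: 0.0953
t 3.58 tcp [ 541.9 -156.   126.2] hp [ -16.5 -236.3] tooly yaw -7.6 tilt 0.02 F [-0.4 -2.6  1.7] grip 95.3 j6 -0.26
turn -0.000 then shift [  -0.3   16.5 -146.3]    shift w/o turn [  -0.3   16.4 -146.3] tool y now [ 0.99 -0.13  0.  ] z [-0.13 -0.99  0.  ]
```

View pics/wrist2.png

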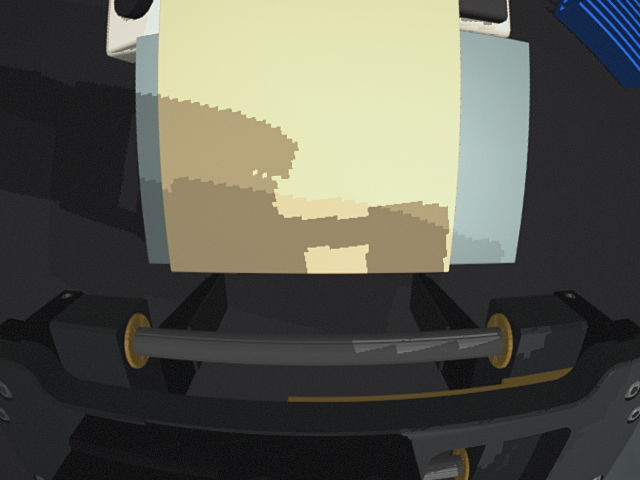

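The board edge is now level at row 272 and touching both fingers, centred about 4 mm to -x of the tool. I'll push diagonally.

```bash
python3 -m creep '[[95,[0,0.6,-6],0],[95,[0,1.4,-10],0],[95,[0,1.4,-10],0],[95,[0,1.4,-10],0],[95,[0,1.4,-10],0],[95,[0,1.4,-10],0],[95,[0,1.4,-10],0],[95,[0,1.4,-8],0]]'
python3 - <<'E'
from h import *
p=hp2w(3.5,-90)
togo(p[0],p[1],126.5,-7.6)
im,d=r.grab_frame("wrist"); cv2.imwrite(f"pics/wrist3.png",im[:,:,::-1])
im,d=r.grab_frame("top"); cv2.imwrite(f"pics/top3.png",cv2.resize(im[160:330,100:420,::-1],None,fx=2,fy=2))
E
```

```text
time: 4.62
tcp_pos: [0.5621, -0.0835, 0.126]
tool_rot: [-0.466, -0.532, -0.466, 0.532]
ft_force: [-0.2, -1.4, 0.1]
grip_width: 0.0949
t 4.62 tcp [562.1 -83.5 126. ] hp [  -6.1 -161.7] tooly yaw -7.6 tilt 0.02 F [-0.2 -1.4  0.1] grip 94.9 j6 -0.13
turn -0.000 then shift [ -0.5   9.6 -71.7]    shift w/o turn [ -0.5   9.6 -71.7] tool y now [ 0.99 -0.13 -0.  ] z [-0.13 -0.99 -0.  ]
```

View pics/wrist3.png

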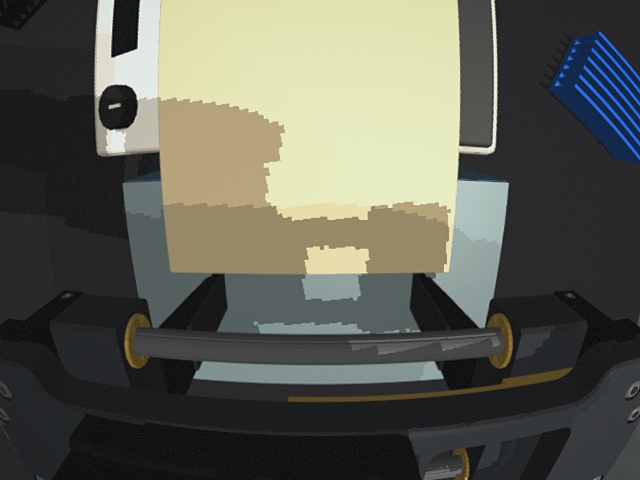

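View pics/top3.png

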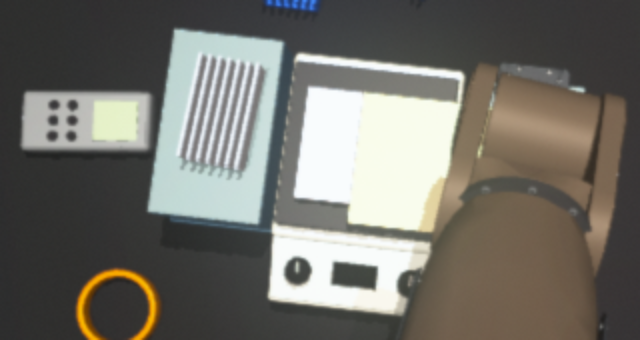

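The board hasn't slipped on the fingers (its edge still spans cols 171 to 449), and its leading edge is over the slab. Continuing.

```bash
python3 -m creep '[[95,[0,0.8,-6],0],[95,[0,1.4,-10],0],[95,[0,1.4,-10],0],[95,[0,1.4,-10],0],[95,[0,1.4,-10],0],[95,[0,1.4,-10],0],[95,[0,1.1,-7],0],[95,[0,0.5,-3],0]]'
python3 - <<'E'
from h import *
p=hp2w(3.5,-90)
togo(p[0],p[1],126.5,-7.6)
im,d=r.grab_frame("wrist"); cv2.imwrite(f"pics/wrist4.png",im[:,:,::-1])
im,d=r.grab_frame("top"); cv2.imwrite("pics/top4f.png",im[:,:,::-1]);cv2.imwrite(f"pics/top4.png",cv2.resize(im[160:330,140:400,::-1],None,fx=3,fy=3))
E
```

```text
time: 5.72
tcp_pos: [0.5802, -0.0197, 0.1261]
tool_rot: [-0.466, -0.532, -0.466, 0.532]
ft_force: [-0.2, -2.5, -0.0]
grip_width: 0.0949
t 5.72 tcp [580.2 -19.7 126.1] hp [  3.4 -96.1] tooly yaw -7.6 tilt 0.01 F [-0.2 -2.5 -0. ] grip 94.9 j6 -0.02
turn 0.000 then shift [-0.4  0.1 -6.1]    shift w/o turn [-0.4  0.1 -6.1] tool y now [ 0.99 -0.13  0.  ] z [-0.13 -0.99  0.  ]
```

View pics/wrist4.png

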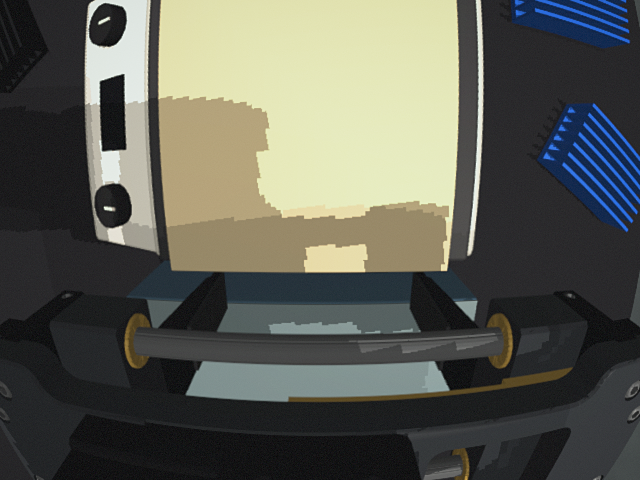

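View pics/top4.png

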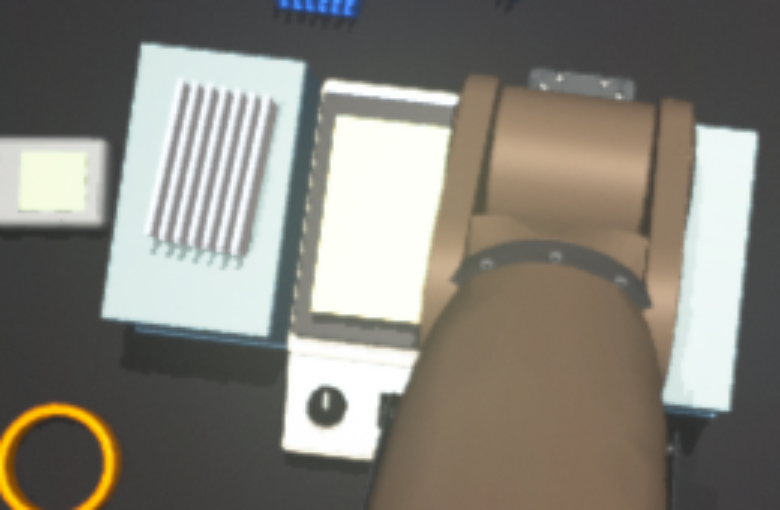

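Run:
```python
from h import *
from scipy.ndimage import gaussian_filter1d
p=cv2.imread("pics/top4f.png"); g=p[...,1].astype(float)
# leading edge: sub-pixel crossing along rows
def cross(line):
    k=np.argmax(np.diff(line)); lo,hi=line[max(k-3,0)],line[min(k+4,len(line)-1)]; h=(lo+hi)/2
    for i in range(k-2,k+4):
        if line[i]<=h<line[i+1]: return i+(h-line[i])/(line[i+1]-line[i])
pts=[]
for v in range(206,260,4):
    u0=240; c=cross(g[v,u0:270]); 
    if c is not None: pts.append((u0+c,v))
W=onplane("top",pts,.130)*1000; H=np.array([w2hp(w) for w in W]); k=np.polyfit(H[:,0],H[:,1],1); print("left edge y(x=0)=%.1f slope %.2fdeg"%(k[1],np.degrees(np.arctan(k[0]))), H[:,1].round(1))
for nm,vs,flip in (("xplus",(192,210),False),("xminus",(255,275),True)):
    pts=[]
    for u in range(254,282,4):
        l=g[vs[0]:vs[1],u]; 
        if flip: l=l[::-1]
        c=cross(l)
        if c is not None: pts.append((u,(vs[1]-1-c) if flip else vs[0]+c))
    H=np.array([w2hp(w) for w in onplane("top",pts,.130)*1000]); k=np.polyfit(H[:,1],H[:,0],1); print(nm,H[:,0].round(1),"x(y=0) %.1f slope %.2f"%(k[1],np.degrees(np.arctan(-k[0]))))
```

```text
left edge y(x=0)=74.7 slope 0.11deg [74.8 74.9 74.7 75.2 74.4 75.1 74.4 75.1 74.3 75.1 74.2 74.9 74.3 75. ]
xplus [68.9 68.7 68.7 69.  68.7 68.9 68.6] x(y=0) 68.7 slope -0.16
xminus [-72.2 -71.7 -72.5 -71.7 -72.3 -71.9 -72.5] x(y=0) -72.2 slope -0.25
```

The board's leading edge is at +74.7 mm, x offset -1.7 mm and yaw about 0. It needs another 5.5 mm in y and 1.7 mm in x. Then I'll back off and rise.

```bash
python3 -m creep '[[95,[0,0.7,-2],0],[95,[0,0.7,-2],0],[95,[0,0.3,-1.4],0],[95,[0,0,0],0],[95,[0,0,8],0],[95,[-30,0,20],0],[95,[-50,0,0],0],[95,[-20,0,0],0]]'
python3 - <<'E'
from h import *
q=hp2w(-8,150); togo(q[0],q[1],230,-13)
E
```

```text
time: 6.82
tcp_pos: [0.5793, -0.0436, 0.2288]
tool_rot: [0.466, 0.533, 0.464, -0.531]
ft_force: [-0.5, -0.5, 0.1]
grip_width: 0.0948
t 6.83 tcp [579.3 -43.6 228.8] hp [   5.7 -119.9] tooly yaw -7.7 tilt 0.20 F [-0.5 -0.5  0.1] grip 94.8 j6 -0.06
turn 0.093 then shift [  -1.3  -39.1 -267.4]    shift w/o turn [  -1.3  -14.  -269.8] tool y now [ 0.99 -0.13  0.  ] z [-0.13 -0.99  0.  ]
```

```bash
python3 -m creep '[[95,[0,1.9,-45],0],[95,[0,1.9,-45],0],[95,[0,1.9,-45],0],[95,[0,1.9,-45],0],[95,[0,1.9,-45],0],[95,[0,1.9,-45],0]]'; python3 -m creep '[[95,[0,0,0],-0.187],[95,[0,0,0],-0.187],[95,[0,0,0],-0.187],[95,[0,0,0],-0.187],[95,[0,0,0],-0.187],[95,[0,0,0],-0.187],[95,[0,0,0],-0.187],[95,[0,0,0],-0.187]]'
python3 - <<'E'
from h import *
togo(626,223,230,78)
im,d=r.grab_frame("wrist"); cv2.imwrite(f"pics/wrist5.png",im[:,:,::-1]); np.save("pics/wrist5.npy",d)
im,d=r.grab_frame("top"); cv2.imwrite("pics/top5f.png",im[:,:,::-1]);cv2.imwrite(f"pics/top5.png",cv2.resize(im[160:330,140:400,::-1],None,fx=3,fy=3))
im,d=r.grab_frame("scene"); cv2.imwrite("pics/scene5f.png",im[:,:,::-1]);cv2.imwrite(f"pics/scene5.png",cv2.resize(im[180:360,230:480,::-1],None,fx=3,fy=3))
E
```

```text
time: 7.58
tcp_pos: [0.6261, 0.2244, 0.2261]
tool_rot: [0.466, 0.532, 0.466, -0.532]
ft_force: [-0.3, -0.6, -0.4]
grip_width: 0.0948
time: 8.57
tcp_pos: [0.6259, 0.2229, 0.226]
tool_rot: [0.703, 0.071, 0.704, -0.071]
ft_force: [-0.3, -0.0, -0.7]
grip_width: 0.0949
t 8.57 tcp [625.9 222.9 226. ] hp [ 16.7 150.4] tooly yaw 78.4 tilt 0.01 F [-0.3 -0.  -0.7] grip 94.9 j6 -1.13
turn 0.007 then shift [-4.   0.1  0. ]    shift w/o turn [-4.   0.1  0. ] tool y now [0.2  0.98 0.  ] z [ 0.98 -0.2  -0.  ]
```

View pics/wrist5.png

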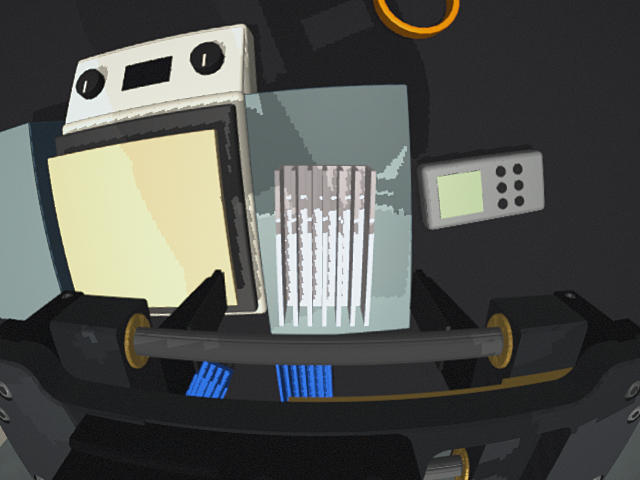

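View pics/top5.png

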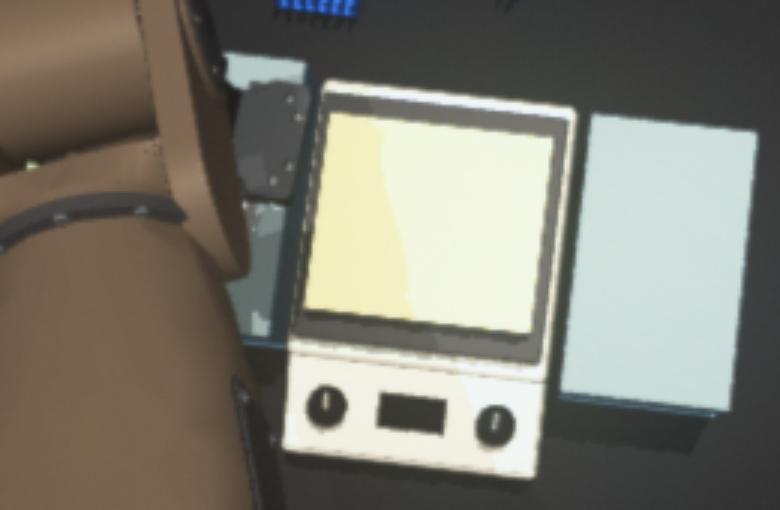

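View pics/scene5.png

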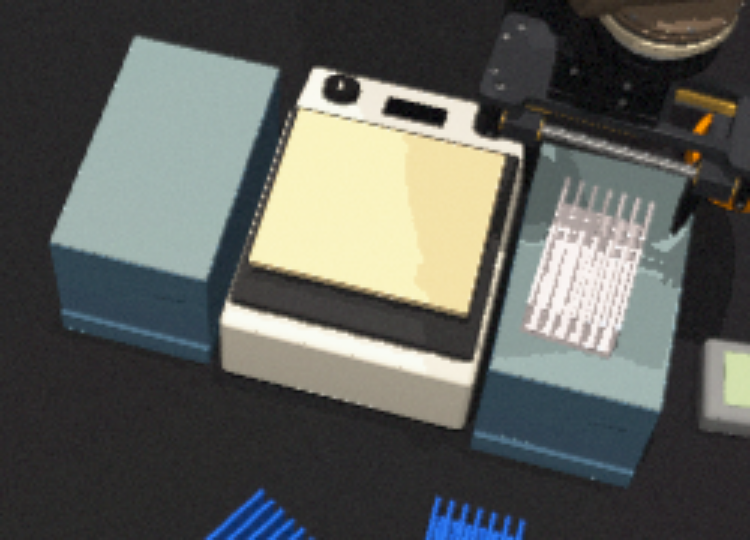

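The slab is fully hidden under the board in the top view. In the wrist view the fins run vertically at cols 275 to 376, centred near the tool's centre line. Now I'll measure both.

```bash
cat >> h.py <<'E'
def wcloud(d,Trot,tcp):
    c=r.camera_params("wrist"); f=240/np.tan(np.radians(c["vfov"])/2); v,u=np.mgrid[:480,:640]
    x,y=(u-c["cx"])/f,(v-c["cy"])/f; th=np.hypot(x,y)+1e-9
    k=np.tan(th)/th
    P=np.stack([x*k*d,y*k*d,d],-1); H=c["hand_eye"]
    Q=P@H[:3,:3].T+H[:3,3]
    return Q@Trot.T+tcp, Q
E
python3 - <<'E'
from h import *
p=cv2.imread("pics/top5f.png"); d=cv2.floodFill
m=np.zeros((482,642),np.uint8); g=p[...,1]
mask=(g>170); 
n,l,s,c=cv2.connectedComponentsWithStats(mask.astype(np.uint8),connectivity=4)
lab=l[235,285]; q=pr("board now","top",l==lab,.130); print("hp",w2hp(q[0]).round(1))
s,T=tool(); tcp=s["tcp_pos"]; D=np.load("pics/wrist5.npy"); W,Q=wcloud(D,T,tcp)
print("board pt",W[200,130].round(4),"block",W[120,300].round(4))
v,u=np.mgrid[:480,:640]
mk=(W[...,2]>.150)&(W[...,2]<.175)&(u>250)&(u<400)&(v>140)&(v<335)
X=W[mk]; print(mk.sum(),X[:,2].mean())
q=cv2.minAreaRect((X[:,:2]*1000).astype(np.float32)); print("sink top",q)
Y=Q[mk][:,1:]*1000; print("tool y range",np.percentile(Y[:,0],[0.5,99.5]).round(1),"z",np.percentile(Y[:,1],[.5,99.5]).round(1))
im=cv2.imread("pics/wrist5.png"); cv2.imwrite("pics/mk.png",(mk*255).astype(np.uint8))
E
```

```text
board now c 589.3 74.7 size 160.7 140.3 ang 82.4
[[509.20001220703125, 4.300000190734863], [648.2000122070312, -14.199999809265137], [669.4000244140625, 145.10000610351562], [530.4000244140625, 163.60000610351562]] 275
hp [-0.  -1.3]
board pt [0.5663 0.082  0.1298] block [0.5406 0.2274 0.1242]
6482 0.16218281976623142
sink top ((629.8862915039062, 225.8900146484375), (64.77661895751953, 110.84186553955078), 77.67692565917969)
tool y range [-28.4  35.6] z [-52.   57.6]
```

The board is centred to within 1.3 mm and square. The sink measures 64.8 x 110.8 mm, centred at (629.9, 225.9) with its x axis at -12.3°. I'll descend over it.

```bash
python3 -m creep '[[95,[0,3.3,3],0.012],[95,[30,0,0],0],[95,[30,0,0],0],[95,[20,0,0],0],[95,[10,0,0],0],[95,[5,0,0],0],[95,[0,0,0],0]]'
python3 - <<'E'
from h import *
togo(629.9,225.9,130,77.7)
im,d=r.grab_frame("wrist"); cv2.imwrite(f"pics/wrist6.png",im[:,:,::-1])
E
```

```text
time: 9.6
tcp_pos: [0.6297, 0.226, 0.1314]
tool_rot: [0.703, 0.078, 0.703, -0.078]
ft_force: [0.1, -0.3, 0.3]
grip_width: 0.0949
t 9.60 tcp [629.7 226.  131.4] hp [ 20. 154.] tooly yaw 77.4 tilt 0.02 F [ 0.1 -0.3  0.3] grip 94.9 j6 -1.10
turn -0.006 then shift [ 1.4 -0.   0.2]    shift w/o turn [ 1.4 -0.   0.2] tool y now [0.22 0.98 0.  ] z [ 0.98 -0.22  0.  ]
```

View pics/wrist6.png

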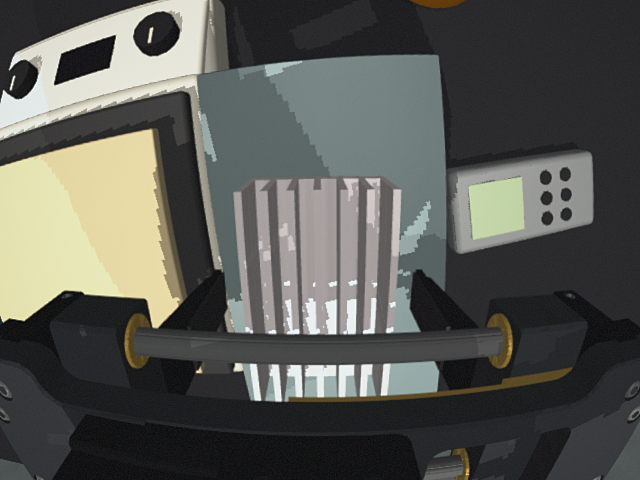

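The sink (cols 235 to 400) sits centred between the fingers. Closing now.

```bash
python3 -m creep '[[60,[0,0,0],0],[50,[0,0,0],0],[40,[0,0,0],0],[40,[0,0,0],0],[40,[0,0,0],0],[40,[0,0,0],0]]'
python3 - <<'E'
from h import *
togo(629.9,225.9,130,77.7)
im,d=r.grab_frame("wrist"); cv2.imwrite(f"pics/wrist7.png",im[:,:,::-1])
E
```

```text
time: 10.4
tcp_pos: [0.6295, 0.226, 0.1312]
tool_rot: [0.703, 0.078, 0.703, -0.078]
ft_force: [-1.2, -0.0, 2.6]
grip_width: 0.0642
t 10.40 tcp [629.5 226.  131.2] hp [ 19.8 154. ] tooly yaw 77.4 tilt 0.01 F [-1.2 -0.   2.6] grip 64.2 j6 -1.10
turn -0.005 then shift [ 1.2 -0.   0.4]    shift w/o turn [1.2 0.  0.4] tool y now [0.22 0.98 0.  ] z [ 0.98 -0.22  0.  ]
```

View pics/wrist7.png

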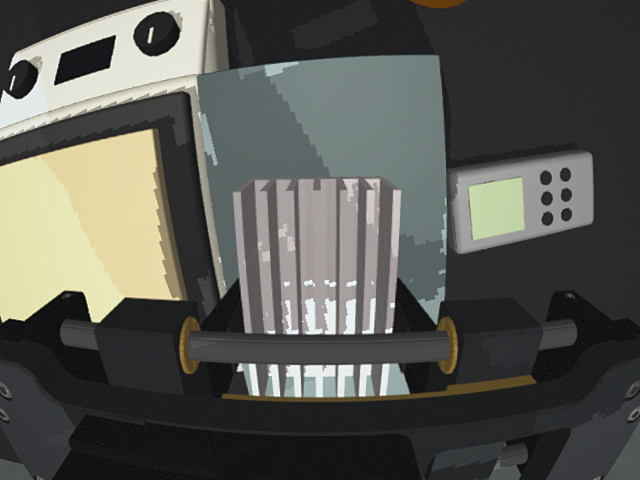

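Gripped at 64.2 mm, which is the sink's width. I'll lift it 40 mm.

```bash
python3 -m creep '[[40,[-5,0,0],0],[40,[-10,0,0],0],[40,[-15,0,0],0],[40,[-10,0,0],0],[40,[0,0,0],-0.087],[40,[0,0,0],0]]'
python3 - <<'E'
from h import *
togo(589.3,74.7,171,82.4)
im,d=r.grab_frame("wrist"); cv2.imwrite(f"pics/wrist8.png",im[:,:,::-1])
s,T=tool(); W,Q=wcloud(d,T,s["tcp_pos"]); v,u=np.mgrid[:480,:640]
mk=(W[...,2]>.190)&(W[...,2]<.215)&(u>220)&(u<415)&(v>140)&(v<330)
Y=Q[mk]*1000; print("x",Y[:,0].mean(),"y",np.percentile(Y[:,1],[.5,99.5]).round(1),"z",np.percentile(Y[:,2],[.5,99.5]).round(1))
E
```

```text
time: 11.2
tcp_pos: [0.6295, 0.226, 0.1717]
tool_rot: [0.706, 0.047, 0.705, -0.047]
ft_force: [-0.4, 0.4, -5.1]
grip_width: 0.0644
t 11.20 tcp [629.5 226.  171.7] hp [ 19.8 153.9] tooly yaw 82.4 tilt 0.03 F [-0.4  0.4 -5.1] grip 64.4 j6 -1.19
turn -0.001 then shift [   0.7 -155.2  -19.8]    shift w/o turn [   0.7 -155.3  -19.8] tool y now [0.13 0.99 0.  ] z [ 0.99 -0.13  0.  ]
x -30.536302462971573 y [-39.4  37.6] z [-55.    8.4]
```

View pics/wrist8.png

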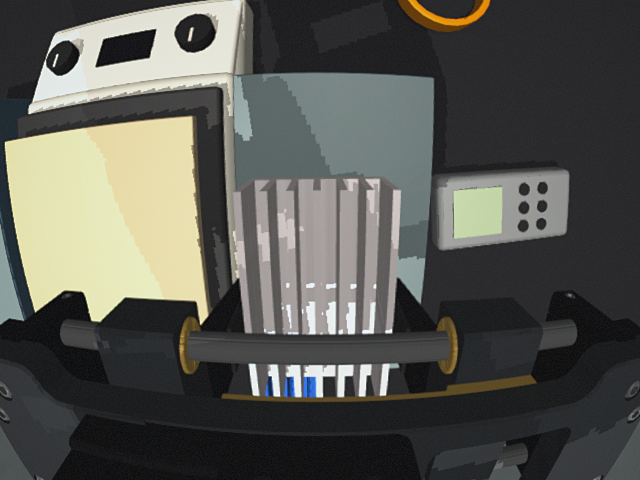

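The sink is held (Fz -5.1 N) and sits unchanged in the fingers. Moving over the board's centre.

```bash
python3 -m creep '[[40,[0,-15,-2],0],[40,[0,-28,-3.6],0],[40,[0,-35,-4.5],0],[40,[0,-35,-4.5],0],[40,[0,-26,-3.2],0],[40,[0,-14,-2],0],[40,[0,-2.2,0],0],[40,[0,0,0],0]]'
python3 - <<'E'
from h import *
togo(589.3,74.7,137.7,82.4)
im,d=r.grab_frame("scene"); cv2.imwrite(f"pics/scene9.png",cv2.resize(im[150:350,230:480,::-1],None,fx=3,fy=3))
E
```

```text
time: 12.25
tcp_pos: [0.5895, 0.0751, 0.1711]
tool_rot: [0.706, 0.047, 0.705, -0.047]
ft_force: [-0.1, 0.1, -3.6]
grip_width: 0.0638
t 12.25 tcp [589.5  75.1 171.1] hp [ 0.1 -0.9] tooly yaw 82.4 tilt 0.01 F [-0.1  0.1 -3.6] grip 63.8 j6 -1.42
turn -0.000 then shift [33.4 -0.4 -0.1]    shift w/o turn [33.4 -0.4 -0.1] tool y now [0.13 0.99 0.  ] z [ 0.99 -0.13  0.  ]
```

View pics/scene9.png

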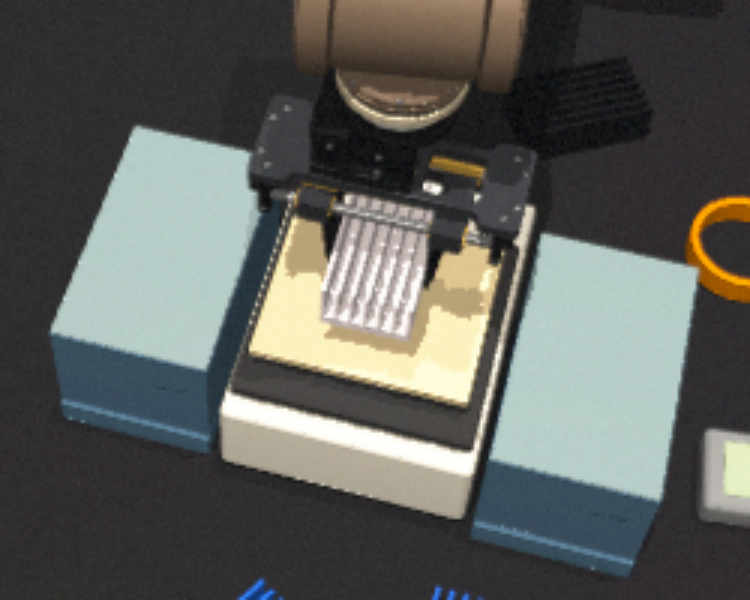

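```bash
python3 -m creep '[[40,[8,0,0],0],[40,[9,0,0],0],[40,[7,0,0],0],[40,[4,0,0],0],[40,[2,0,0],0],[40,[0,0,0],0]]'; python3 -m creep '[[40,[1,0,0],0],[40,[0,0,0],0]]'
```

```text
time: 13.05
tcp_pos: [0.5893, 0.0747, 0.1411]
tool_rot: [0.706, 0.047, 0.706, -0.047]
ft_force: [0.0, -0.5, -3.2]
grip_width: 0.0639
time: 13.3
tcp_pos: [0.5893, 0.0747, 0.1402]
tool_rot: [0.706, 0.047, 0.705, -0.047]
ft_force: [-0.4, 0.3, -3.0]
grip_width: 0.0641
```

```bash
python3 -m creep '[[40,[0.7,0,0],0],[40,[0,0,0],0]]'
```

```text
time: 13.55
tcp_pos: [0.5893, 0.0747, 0.1394]
tool_rot: [0.706, 0.047, 0.706, -0.047]
ft_force: [-0.3, 0.2, -3.2]
grip_width: 0.0638
```

```bash
python3 -m creep '[[40,[0.7,0,0],0],[40,[0,0,0],0]]';python3 -m creep '[[40,[0.5,0,0],0],[40,[0,0,0],0]]'
```

```text
time: 13.8
tcp_pos: [0.5893, 0.0747, 0.1386]
tool_rot: [0.706, 0.047, 0.706, -0.047]
ft_force: [-0.1, -0.1, -2.8]
grip_width: 0.0642
time: 14.05
tcp_pos: [0.5893, 0.0747, 0.1382]
tool_rot: [0.706, 0.047, 0.706, -0.047]
ft_force: [0.7, 0.7, -3.8]
grip_width: 0.0638
```

```bash
python3 -m creep '[[40,[0.4,0,0],0],[40,[0,0,0],0]]'
```

```text
time: 14.3
tcp_pos: [0.5893, 0.0747, 0.1378]
tool_rot: [0.706, 0.047, 0.706, -0.047]
ft_force: [0.5, -0.5, -3.3]
grip_width: 0.064
```

```bash
python3 -m creep '[[40,[0.3,0,0],0],[40,[0,0,0],0]]';python3 -m creep '[[40,[0.3,0,0],0],[40,[0,0,0],0]]'
```

```text
time: 14.55
tcp_pos: [0.5893, 0.0747, 0.1377]
tool_rot: [0.706, 0.047, 0.705, -0.047]
ft_force: [-1.0, -0.8, -0.2]
grip_width: 0.0642
time: 14.8
tcp_pos: [0.5893, 0.0747, 0.1377]
tool_rot: [0.706, 0.047, 0.705, -0.047]
ft_force: [-4.5, -0.6, 6.4]
grip_width: 0.0641
```

Touchdown: Fz went from -3.3 to +6.4 N at 137.7 mm, as predicted. Releasing.

```bash
python3 -m creep '[[68,[-0.3,0,0],0],[76,[0,0,0],0],[85,[0,0,0],0],[90,[0,0,0],0],[90,[0,0,0],0]]'
python3 - <<'E'
from h import *
togo(589.3,74.7,137.7,82.4)
im,d=r.grab_frame("wrist"); cv2.imwrite(f"pics/wrist10.png",im[:,:,::-1])
E
```

```text
time: 15.42
tcp_pos: [0.5893, 0.0747, 0.1375]
tool_rot: [0.706, 0.047, 0.706, -0.047]
ft_force: [-0.2, -0.2, 1.2]
grip_width: 0.0898
t 15.43 tcp [589.3  74.7 137.5] hp [ 0.  -1.3] tooly yaw 82.4 tilt 0.01 F [-0.2 -0.2  1.2] grip 89.8 j6 -1.42
turn -0.000 then shift [-0.2 -0.  -0. ]    shift w/o turn [-0.2 -0.  -0. ] tool y now [ 0.13  0.99 -0.  ] z [ 0.99 -0.13  0.  ]
```

View pics/wrist10.png

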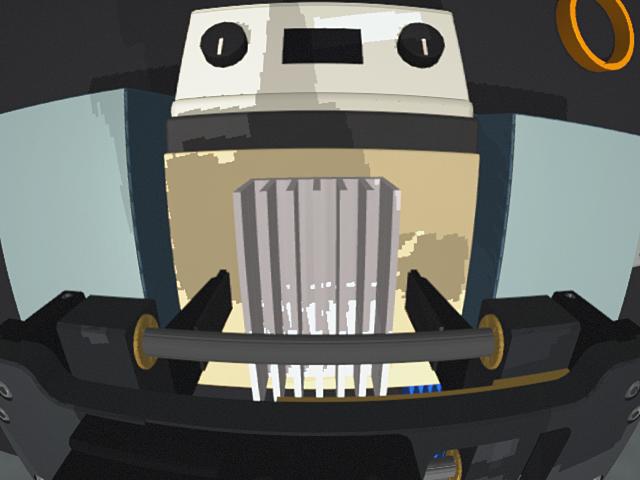

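The fingers are clear on both sides, and the sink stands square in the middle of the board. I'll rise, then move aside for a clean top view.

```bash
python3 -m creep '[[90,[-8,0,0],0],[90,[-25,0,0],0],[90,[-40,0,0],0],[90,[-40,0,0],0],[90,[0,-40,-10],0],[90,[0,-60,-10],0],[90,[0,-60,-10],0],[90,[0,-60,-10],0]]'; python3 -m creep '[[90,[0,-45,0],0],[90,[0,0,0],0],[90,[0,0,0],0]]'
python3 - <<'E'
from h import *
togo(589.3,74.7,137.7,82.4)
im,d=r.grab_frame("top"); p=im[:,:,::-1].copy(); cv2.imwrite("pics/top11f.png",p); cv2.imwrite(f"pics/top11.png",cv2.resize(p[160:330,100:400],None,fx=2.6,fy=2.6))
P=cloud("top",d); v,u=np.mgrid[:480,:640]
Z=P[...,2]
roi=(u>230)&(u<340)&(v>180)&(v<290)
q=pr("sink",'top',(Z>.15)&roi,.170); print("sink hp",w2hp(q[0]).round(1))
g=p[...,1]; b=((g>130)&roi).astype(np.uint8)
q=pr("board?",'top',(Z>.1265)&roi,.130); print("board hp",w2hp(q[0]).round(1))
n,l,s,c=cv2.connectedComponentsWithStats((g>170).astype(np.uint8),connectivity=4)
k=l[205,300]; q=pr("board col",'top',l==k,.130); print("hp",w2hp(q[0]).round(1))
E
```

```text
time: 16.48
tcp_pos: [0.5198, -0.1396, 0.2513]
tool_rot: [0.706, 0.047, 0.705, -0.047]
ft_force: [-0.2, -0.8, 1.1]
grip_width: 0.0898
time: 16.85
tcp_pos: [0.5145, -0.1824, 0.2509]
tool_rot: [0.706, 0.047, 0.705, -0.047]
ft_force: [0.8, 0.1, 0.1]
grip_width: 0.0903
t 16.85 tcp [ 514.5 -182.4  250.9] hp [ -40.1 -266. ] tooly yaw 82.4 tilt 0.02 F [0.8 0.1 0.1] grip 90.3 j6 -1.90
turn -0.001 then shift [113.2 264.7  40.1]    shift w/o turn [113.2 264.7  39.9] tool y now [0.13 0.99 0.  ] z [ 0.99 -0.13  0.  ]
sink c 590.0 102.1 size 7.3 108.0 ang 83.2
[[536.0, 104.80000305175781], [643.2000122070312, 92.0999984741211], [644.0999755859375, 99.30000305175781], [536.7999877929688, 112.0999984741211]] 108
sink hp [-2.9 25.9]
board? c 589.8 75.6 size 160.2 142.0 ang 82.3
[[508.70001220703125, 5.699999809265137], [649.4000244140625, -13.300000190734863], [670.9000244140625, 145.39999389648438], [530.0999755859375, 164.39999389648438]] 292
board hp [ 0.3 -0.4]
board col c 589.6 74.7 size 161.0 141.1 ang 82.4
[[509.0, 4.300000190734863], [648.7999877929688, -14.399999618530273], [670.2000122070312, 145.1999969482422], [530.4000244140625, 163.89999389648438]] 276
hp [ 0.3 -1.2]
```

View pics/top11.png

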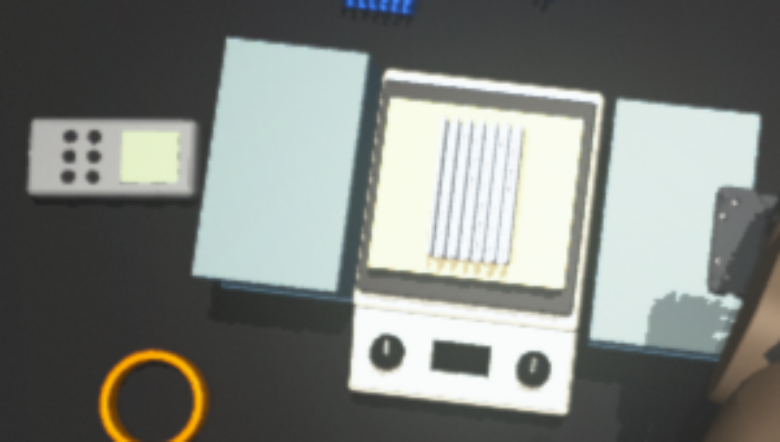

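The stack looks right: in the crop the fins span (430..522, 120..263), inside the board's (367..583, 97..288). My sink mask broke up into single fins, so I'll redo that one number over all fin points.

Run:
```python
from h import *
im,d=r.grab_frame("top"); P=cloud("top",d); v,u=np.mgrid[:480,:640]; roi=(u>230)&(u<340)&(v>180)&(v<290)
X=(P[(P[...,2]>.15)&roi]*1000); q=cv2.minAreaRect(X[:,:2].astype(np.float32)); print("sink",q,"hp",w2hp(q[0]).round(1),"ztop",np.percentile(X[:,2],95).round(1))
print("pix", w2hp((onplane("top",[(283,233.8)],.170)*1000)[0]).round(1))
b=P[(P[...,2]>.1265)&(P[...,2]<.134)&roi]; A=np.c_[b[:,:2],np.ones(len(b))]; k=np.linalg.lstsq(A,b[:,2],rcond=None)[0]; print("board plane tilt rad",np.hypot(*k[:2]).round(4),"mean z",b[:,2].mean().round(4))
im2,_=r.grab_frame("scene"); cv2.imwrite("pics/scene12.png",im2[:,:,::-1])
print(r.sense()["time"],r.sense()["ft_force"].round(1))
```

```text
sink ((536.5535888671875, 62.07958984375), (226.6714630126953, 94.8834228515625), 12.865312576293945) hp [-50.6 -20.8] ztop 1310.0
pix [-5.3 -5.2]
board plane tilt rad 0.0006 mean z 0.1296
17.0 [ 0.7 -0.6  0.6]
```

View pics/scene12.png

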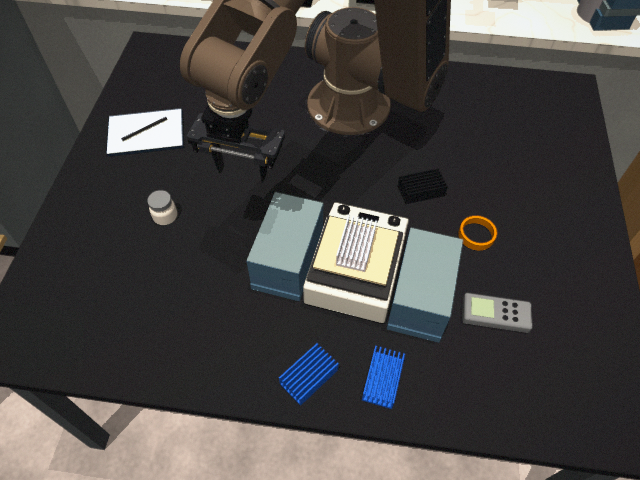

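The zero-depth pixels spoiled that rectangle. I'll filter them out and check once more before handing in.

Run:
```python
from h import *
im,d=r.grab_frame("top"); P=cloud("top",d); v,u=np.mgrid[:480,:640]; roi=(u>230)&(u<340)&(v>180)&(v<290)
X=(P[(P[...,2]>.155)&(P[...,2]<.19)&roi&(d>0)]*1000); q=cv2.minAreaRect(X[:,:2].astype(np.float32)); print("sink",q,"hp",w2hp(q[0]).round(1),"ztop",np.median(X[:,2]).round(1),len(X))
```

```text
sink ((587.12939453125, 74.09996032714844), (64.63864135742188, 109.82299041748047), 83.1135482788086) hp [-2.1 -2.2] ztop 168.3 760
```

```bash
python3 -c "
from bench import r
print(r.hand_in())"
```

```text
the job is handed in; nothing more can be done
None
```

I built the stack and handed it in at about 17 s of robot time; hand-in gives no verdict. I pushed the board flat across onto the slab with both open fingers on its rear edge. Then I gripped the heat sink across its 64 mm and lowered it onto the board. It touched down at about 10 N, and I released it and moved the arm clear.

**Last checks (from the camera images and force readings):**
- **Board:** its centre is within about 1.3 mm of the slab's and it is parallel to it. Tilt is 0.0006 rad and the top is at 129.6 mm against the expected 130. No part of the slab shows.
- **Heat sink:** its centre is about 2.6 mm from the board's, it is turned about 0.7° from square, and its fins are up.
- **Meter, tape and jar:** they look to be where they started. I compared the pictures by eye and did not measure them again.
- **Robot:** the arm is touching nothing, with force readings below 1 N.

**Checks that failed or disagreed:**
- **Heat sink's final position:** the first two automatic measurements failed, one because the mask split into single fins and one because of missing depth readings. The filtered repeat gave the values above. A rough reading by eye put it about 7 mm off centre, still within the 18 mm limit.
- **Heat sink before the grasp:** the top camera disagreed with the wrist camera by about 4 mm. I used the wrist camera, and its estimate held at the grasp.

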